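Hold the colour probe on its reference tile

TASK

Set the loose white reference tile down flat and square in the pocket of the fixture, ring mark upward (either way round), and let go of it. Then take the probe out of its stand and hold it upright on the tile, its sprung tip inside the ring mark and pushed in gently to about half its travel; finish while still holding it there, and leave the jar, the slide box, the mouse and the dish as they are.

Things in the scene. Friction and masses are not known exactly. Their poses are not given: they have to be found in the camera images.
- tile: Loose white ceramic block, 64 (its x) x 44 (its y) x 20 mm high, 105 to 210 g, lying flat on the desk with a thin dark ring on its top face. Origin at the centre of its underside, z up.
- spot (a point): Centre of the dark ring (18 mm inside, 22 mm outside diameter) on the tile's top face, 16 mm from the tile's centre along its +x, 20 mm above its underside.
- fixture: Fixed fixture: dark steel base 120 (x) x 100 (y) x 12 mm; on it an aluminium rim, 12 mm wide, frames a rectangular pocket 69 (x) x 49 (y) mm. The rim's inner faces are upright for 3 mm above the pocket floor, then flare outward by 3 mm as a steep lead-in up to the rim top, 9 mm above the floor; a seated tile stands 11 mm proud of it. Origin at the centre of the underside, z up.
- pocket (a point): Centre of the pocket floor, 12 mm above the desk; axes as the fixture's.
- stand: Fixed probe stand: base plate 100 x 100 x 12 mm, two thin posts and an aluminium top plate 56 (x) x 76 (y) x 10 mm whose upper face is 85 mm above the desk, with an upright through hole of 26 mm diameter in its centre in which the probe hangs. Origin at the centre of the underside, z up.
- probe: Colour probe, 105 to 210 g, hanging upright in the stand on its flange. Origin at the nose end, on the axis; z up the barrel, away from the tip. Above the origin: steel cone and round barrel, 22 mm diameter, to 45 mm; flange, 34 mm diameter, 45 to 50 mm; square plastic grip 26 x 26 mm (flats across x and y) 50 to 130 mm, the top. Lift it straight up over 60 mm to free it.
- probe_tip (a joint): How far the sprung tip is pushed into the probe (m): 0 fully out (it then stands 14 mm out of the nose), 0.012 fully in. The spring starts at about 0.8 N and rises by 400 N/m: 3.2 N at half travel, 5.6 N fully in.
- tip_point (a point): The end of the sprung tip, a flat-ended steel pin of 6 mm diameter on the probe's axis; 14 mm below the probe's origin when fully out, and it moves with the tip.
- jar: Bystander: closed amber glass jar with a metal cap, 62 mm diameter, 75 mm high. Origin at the centre of its underside.
- slide_box: Bystander: closed wooden slide box, 87 x 102 x 35 mm. Origin at the centre of its underside.
- mouse: Bystander: black and grey computer mouse, 105 x 62 x 33 mm. Origin at the centre of its underside.
- dish: Bystander: pale translucent round lidded dish, 64 mm diameter, 12.5 mm high. Origin at the centre of its underside.
Things that resemble listed ones, but are neither listed nor needed, are in the scene too. What is shaped like the probe but blue, pink or purple is not meant.

How it is judged:
By the outcome, as a careful person would: the job done as asked, in the order asked, and still so for the second after the job is handed in, while the arm keeps its last pose, push and grip.
It also fails if it takes over 58 s, if anything falls off the work surface, if the arm or the gripper's body presses on something with over 40 N, if the wrist force passes 120 N, or if a joint passes its speed limit or range.

ROBOT

A 6-joint arm with a two-finger parallel gripper is mounted at the origin on the work surface. World frame = base frame: x ahead of the robot, y to its left, z up, the work surface at z = 0. Lengths are in m, angles in degrees, forces in N, time in s.
With the tool pointing down it reaches from about 0.325 to 0.875 m from the base axis. Payload 4.4 kg.
Tool frame: the origin (TCP) lies at the very end of the fingers, on their centre line; the grasp point (between the pads) lies behind it (ctrl.grasp_offset is the z of the grasp point in the tool frame, in m); z points along the fingers, y is the direction in which the jaws open and shut (so a half turn about z gives the same grasp; the last joint's range is limited). The gripper opens to 85 mm and grips with 20 to 120 N. Pads are 22 mm wide; open, the fingers measure 114 mm over their backs; the gripper's body (76 mm by 85 mm) begins 54 mm behind the grasp point. The pads swing forward as they close: fully open they stand 13 mm farther back than shut.
Start: joints at [61.564, 11.837, 88.321, -0, 79.842, -8.623], TCP at [0.195, 0.541, 0.231] pointing down, gripper open.
Joint ranges: [-156.59, 156.59], [-49.26, 127.26], [12.9, 141.05], [-63.56, 243.56], [4.71, 150.69], [-161.64, 161.64]. Speed limits (degrees/s): [159.86, 159.86, 180, 180, 180, 180].

INTERFACE

Orientations are given as a 3x3 rotation matrix whose columns are the frame's x, y, z axes.
In Python, from cell import ctrl gives the robot as it stands. Calls block until the motion is done:
- ctrl.goto(position, orientation): joint-space move of the TCP to a pose.
- ctrl.move_l(position, ori=None, v=0.15): straight line of the TCP; ori=None keeps the orientation; v is the mean speed in m/s.
- ctrl.set_joints(angles): joint-space move.
- ctrl.open_gripper() and ctrl.clamp(): open the fingers fully, or close them until they stop; the grip force is fixed at half the most.
- ctrl.dwell(seconds).
- ctrl.ik(position, orientation): joint angles nearest the present ones, or None.
- ctrl.grab_frame(name): name is "scene" or "top" or "wrist"; returns (picture, depth): 384x512x3 uint8, red, green, blue; 384x512 float32, m along the optical axis (not along the pixel's ray), 0 where there is no reading.
- ctrl.camera_info(name): a dict with "vertical_fov" (degrees; the focal length in pixels is half the picture's height over the tangent of half this angle, whatever the lens; pixels are square), "cx", "cy" (the principal point, pixels), "k1" (the pictures are not rectified: a ray, as slopes to the right and down, at radius r is drawn at 1 + k1 r^2 times it, then the intrinsics apply), "world_from_camera" (4x4, takes a point from camera to world coordinates); the wrist camera has in their place "T_tool_cam" (4x4, takes a point from camera to tool coordinates, whose origin is the TCP and whose axes are the flange's). Camera axes: x right, y down, z forward; pixel columns grow to the right and rows downward; lengths in m; the calibration is good to about 2 mm. A picture is of the moment at which its call begins: read the wrist's pose just before it. camera_info takes no time and is no camera call.
A pose or a line that the arm cannot do raises ctrl.IKError and nothing moves.
- ctrl.hand_in(): hands the job in, once; it reports no verdict.
Trained networks look in the newest picture that a camera, given by its name, has taken for a name from the list of things; names that differ only in an ending like _2 or _b are one class to them, and where a whole thing is asked for, a point or a joint stands for the part that bears it (a point fixed in the world has none). Each returns a list of dicts, best first, with "p" (0 to 1); they miss things now and then, are a little off and sometimes report something else, mostly with a low value. They report only what shows in the picture. A call takes as long as a camera call. They do not tell look-alikes from the thing itself.
- ctrl.look_for(camera, target): "at" ([column, row] in pixels, amid what is visible of it).
Readings, each from a call of its own:
- ctrl.get_time(): time.
- ctrl.get_qpos(): joint angles.
- ctrl.get_qd(): joint speeds.
- ctrl.get_joint_torque(): joint torques, N m.
- ctrl.get_tcp_pos(): TCP position.
- ctrl.get_orientation(): TCP orientation.
- ctrl.get_contact_force(): force on the tool from outside, world axes, zero at the start.
- ctrl.get_wrist_torque(): the same for the moment, N m.
- ctrl.get_finger_gap(): finger opening in m.
Only numpy, scipy, OpenCV 4.12 (cv2) and the standard library are available. Lean on these libraries where they do the work, as an engineer would, in place of code of your own. Each camera call takes 0.05 s, during which the arm holds its last target.

## Working session

There is one attempt and no reset: what is moved stays moved. The work goes in short steps, each a Python script; the robot and the scene stay as the last script left them, time stands still between calls to the robot, and variables do not carry over. Pictures are saved under pics/ and viewed, and the job is handed in when it is done.

```bash
mkdir -p pics; ls
cat > h.py <<'E'
import numpy as np, cv2
from cell import ctrl
def K(info):
    f=192/np.tan(np.radians(info["vertical_fov"]/2)); return f,info["cx"],info["cy"],info["k1"]
def rays(info,uv):
    f,cx,cy,k1=K(info); uv=np.atleast_2d(np.asarray(uv,float))
    d=(uv-[cx,cy])/f; u=d.copy()
    for _ in range(20): u=d/(1+k1*(u**2).sum(1,keepdims=True))
    return np.c_[u,np.ones(len(u))]
def cam_T(name,info):
    if name!="wrist": return np.array(info["world_from_camera"])
    T=np.eye(4);T[:3,:3]=np.array(ctrl.get_orientation());T[:3,3]=ctrl.get_tcp_pos()
    return T@np.array(info["T_tool_cam"])
def grab(name):
    info=ctrl.camera_info(name);T=cam_T(name,info);im,d=ctrl.grab_frame(name);return info,T,im,d
def cloud(info,T,d):
    v,u=np.mgrid[:384,:512]; r=rays(info,np.c_[u.ravel(),v.ravel()])
    P=r*d.ravel()[:,None]; W=P@T[:3,:3].T+T[:3,3]
    W[d.ravel()==0]=np.nan
    return W.reshape(384,512,3)
def onplane(info,T,uv,z):
    r=rays(info,uv)@T[:3,:3].T; o=T[:3,3]; return o+r*((z-o[2])/r[:,2:3])
def save(n,im,s=1.5): cv2.imwrite("pics/"+n,cv2.resize(im[:,:,::-1],None,fx=s,fy=s))
E
cat > a.py <<'E'
from h import *
print(ctrl.get_time(),ctrl.grasp_offset)
for n in ["scene","top","wrist"]:
    info,T,im,d=grab(n); save(n+"0.png",im); np.savez("pics/"+n+"0.npz",im=im,d=d,T=T); 
    W=cloud(info,T,d)
    print(n,T[:3,3].round(3),K(info))
    if n=="wrist": continue
    for t in ["tile","spot","fixture","stand","probe","jar","slide_box","mouse","dish"]:
        for r in ctrl.look_for(n,t)[:4]:
            c,w=map(int,np.round(r["at"])); print(t,round(r["p"],2),c,w,W[min(w,383),min(c,511)].round(3))
print(ctrl.get_time())
E
python3 a.py
```

```text
pics
0.0 -0.0187
scene [ 0.95  -0.663  0.627] (np.float64(423.76905785946974), 253.42996439860147, 184.65788054682844, -0.10058567535855527)
tile 0.86 288 131 [0.515 0.275 0.021]
tile 0.36 166 188 [ 0.373 -0.088  0.012]
spot 0.78 286 131 [0.509 0.275 0.019]
fixture 0.74 256 186 [0.559 0.017 0.017]
fixture 0.53 304 257 [ 0.755 -0.147  0.033]
stand 0.57 159 266 [ 0.515 -0.285  0.011]
probe 0.79 118 283 [ 0.557 -0.409  0.117]
probe 0.74 306 256 [ 0.758 -0.142  0.033]
probe 0.73 152 223 [ 0.535 -0.296  0.142]
probe 0.71 118 215 [ 0.427 -0.279  0.1  ]
jar 0.89 348 185 [0.758 0.08  0.052]
jar 0.23 252 300 [ 0.72  -0.28   0.034]
slide_box 0.76 304 258 [ 0.757 -0.151  0.035]
mouse 0.95 249 300 [ 0.715 -0.282  0.032]
dish 0.66 167 189 [ 0.377 -0.09   0.012]
top [ 0.314 -0.049  1.208] (np.float64(411.1734274815225), 256.6997203916339, 192.47973654362733, -0.035173710762396226)
tile 0.64 147 210 [0.502 0.286 0.022]
fixture 0.81 231 201 [0.542 0.042 0.015]
stand 0.57 338 217 [ 0.497 -0.261  0.087]
probe 0.78 344 245 [ 0.416 -0.267  0.143]
probe 0.65 316 172 [ 0.608 -0.191  0.142]
probe 0.52 350 205 [ 0.517 -0.276  0.169]
probe 0.49 391 202 [ 0.536 -0.392  0.137]
jar 0.81 216 134 [0.726 0.093 0.076]
slide_box 0.91 292 137 [ 0.742 -0.131  0.036]
mouse 0.95 336 151 [ 0.705 -0.263  0.036]
dish 0.72 270 264 [ 0.364 -0.081  0.012]
wrist [0.133 0.563 0.373] (np.float64(331.61027698283766), 251.55197221151795, 187.87406396128148, -0.0411250836529025)
1.05
```

View pics/scene0.png

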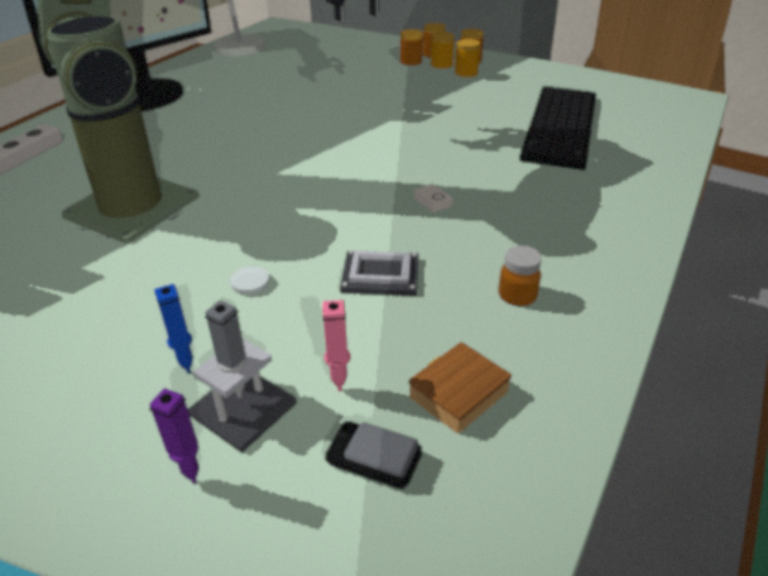

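View pics/top0.png

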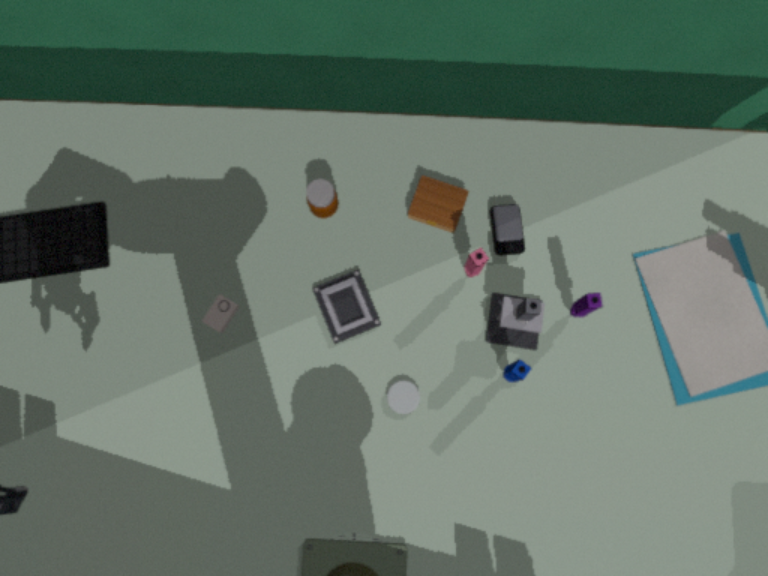

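View pics/wrist0.png

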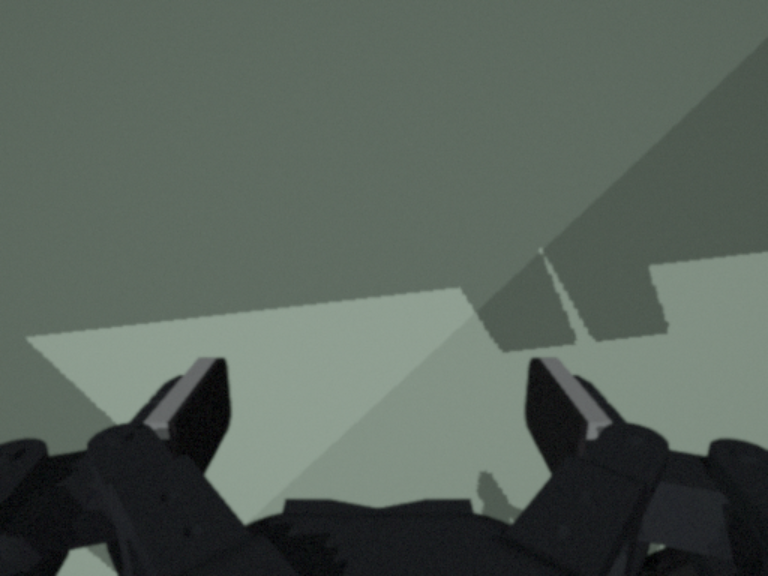

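The overhead view shows the tile at about (220,313) in the 768-px picture, the fixture at (347,305), rotated, and the grey probe in its stand at (520,315). The blue, pink and purple look-alikes stand around the stand. Next I look closer with the wrist camera.

```bash
cat >> h.py <<'E'
def Rdown(yaw):
    # tool z down; tool x at yaw in world
    c,s=np.cos(np.radians(yaw)),np.sin(np.radians(yaw))
    return np.array([[c,s,0],[s,-c,0],[0,0,-1.]])
def lookpose(xy,z,yaw,off=None):
    Tc=np.array(ctrl.camera_info("wrist")["T_tool_cam"]); R=Rdown(yaw)
    # point where the optical axis hits height zt=0.02
    o=R@Tc[:3,3]; a=R@Tc[:3,2]
    # camera z = z+o[2]; axis hits 0.02
    t=(0.02-(z+o[2]))/a[2]
    return np.r_[np.array(xy)-o[:2]-a[:2]*t, z],R
E
cat > b.py <<'E'
from h import *
print(np.array(ctrl.camera_info("wrist")["T_tool_cam"]).round(3)); print(np.array(ctrl.get_orientation()).round(3))
R0=np.array(ctrl.get_orientation()); print(np.degrees(np.arctan2(R0[1,0],R0[0,0])))
for xy,z in [((0.505,0.28),0.15),((0.545,0.035),0.17),((.5,-.27),.3)]:
  for yaw in [0,30,60,90,-30,-60,-90,180]:
    p,R=lookpose(xy,z,yaw); print(xy,yaw,p.round(3), None if (q:=ctrl.ik(p,R)) is None else np.round(q,0))
E
python3 b.py
```

```text
[[-0.    -0.965 -0.263  0.065]
 [ 1.    -0.001  0.001  0.   ]
 [-0.001 -0.263  0.965 -0.141]
 [ 0.     0.     0.     1.   ]]
[[-0.941  0.339  0.   ]
 [ 0.339  0.941  0.   ]
 [-0.     0.    -1.   ]]
160.18672031792858
(0.505, 0.28) 0 [0.514 0.28  0.15 ] [ 20.  17.  91.  -0.  71. 110.]
(0.505, 0.28) 30 [0.512 0.285 0.15 ] [21. 18. 91. -0. 71. 81.]
(0.505, 0.28) 60 [0.509 0.288 0.15 ] [21. 17. 92. -0. 71. 51.]
(0.505, 0.28) 90 [0.505 0.289 0.15 ] [21. 17. 92. -0. 71. 21.]
(0.505, 0.28) -30 [0.513 0.276 0.15 ] [ 20.  17.  92.  -0.  71. 140.]
(0.505, 0.28) -60 [0.51  0.273 0.15 ] None
(0.505, 0.28) -90 [0.505 0.271 0.15 ] [  20.   16.   93.   -0.   71. -160.]
(0.505, 0.28) 180 [0.496 0.28  0.15 ] [ 21.  16.  94.  -0.  71. -69.]
(0.545, 0.035) 0 [0.559 0.036 0.17 ] [-5. 13. 94. -0. 73. 85.]
(0.545, 0.035) 30 [0.557 0.042 0.17 ] [-5. 13. 94. -0. 73. 55.]
(0.545, 0.035) 60 [0.552 0.047 0.17 ] [-4. 13. 95. -0. 72. 26.]
(0.545, 0.035) 90 [0.544 0.049 0.17 ] [-4. 12. 96. -0. 72. -4.]
(0.545, 0.035) -30 [0.557 0.028 0.17 ] [ -6.  13.  94.  -0.  73. 114.]
(0.545, 0.035) -60 [0.552 0.023 0.17 ] [ -7.  13.  95.  -0.  72. 143.]
(0.545, 0.035) -90 [0.546 0.021 0.17 ] None
(0.545, 0.035) 180 [0.531 0.034 0.17 ] [ -6.  10.  98.  -0.  72. -96.]
(0.5, -0.27) 0 [ 0.55  -0.269  0.3  ] [-34.  14.  78.  -0.  88.  56.]
(0.5, -0.27) 30 [ 0.543 -0.245  0.3  ] [-33.  12.  80.  -0.  88.  27.]
(0.5, -0.27) 60 [ 0.524 -0.227  0.3  ] [-32.   9.  84.  -0.  87.  -2.]
(0.5, -0.27) 90 [ 0.499 -0.22   0.3  ] [-33.   6.  87.  -0.  87. -33.]
(0.5, -0.27) -30 [ 0.543 -0.294  0.3  ] [-36.  15.  77.  -0.  89.  84.]
(0.5, -0.27) -60 [ 0.525 -0.313  0.3  ] [-39.  14.  78.  -0.  88. 111.]
(0.5, -0.27) -90 [ 0.501 -0.32   0.3  ] [-41.  12.  80.  -0.  88. 139.]
(0.5, -0.27) 180 [ 0.45  -0.271  0.3  ] [ -40.    3.   90.   -0.   87. -130.]
```

```bash
cat > c.py <<'E'
from h import *
for n,xy,z in [("fix",(0.545,0.038),.16),("tile",(0.505,0.28),.15)]:
    p,R=lookpose(xy,z,90 if n=="tile" else 60); ctrl.goto(p,R); ctrl.dwell(.2)
    info,T,im,d=grab("wrist"); save(n+"1.png",im); np.savez("pics/"+n+"1.npz",im=im,d=d,T=T)
    for t in (["fixture"] if n=="fix" else ["tile","spot"]): print(t,ctrl.look_for("wrist",t)[:3])
    print(ctrl.get_time())
E
python3 c.py
```

```text
fixture [{'at': [242.1, 180.9], 'p': 0.81}]
3.5417
tile [{'at': [253.2, 169.7], 'p': 0.74}]
spot [{'at': [252.9, 169.4], 'p': 0.94}]
4.85
```

View pics/fix1.png

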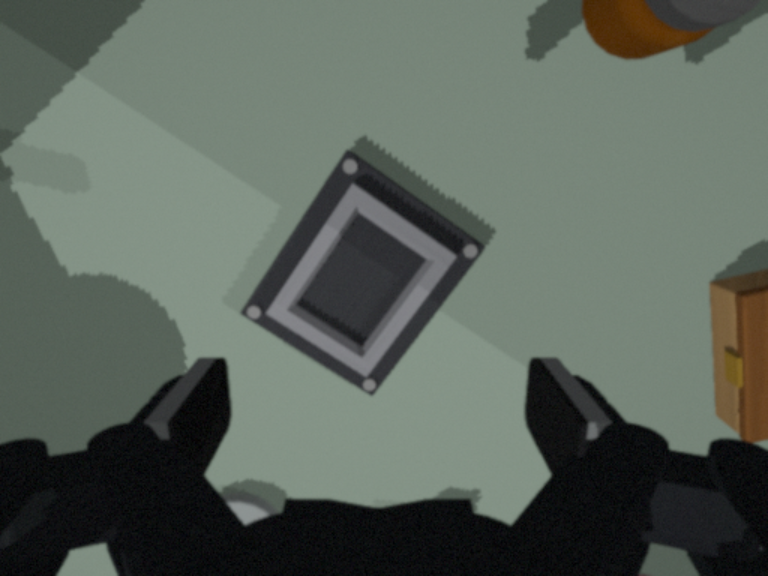

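View pics/tile1.png

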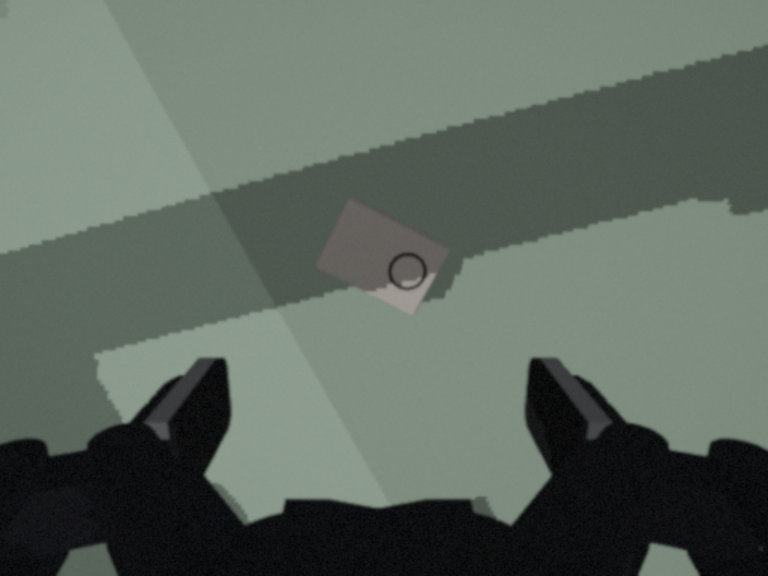

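The fixture is at about (362,272) in its picture. The tile is at about (382,256), partly in shadow, with its ring at (407,271), towards its lower-right end. I now fit rectangles using depth.

```bash
cat > d.py <<'E'
from h import *
info=ctrl.camera_info("wrist")
def rect(m,W,zc):
    # subpixel: contour pixels -> plane
    m=cv2.morphologyEx(m.astype(np.uint8),cv2.MORPH_OPEN,np.ones((3,3),np.uint8))
    n,l,s,_=cv2.connectedComponentsWithStats(m); i=1+np.argmax(s[1:,4]); return l==i
for n in ["fix","tile"]:
    z=np.load(f"pics/{n}1.npz"); W=cloud(info,z["T"],z["d"]); Z=W[:,:,2]
    rng=np.abs(np.mgrid[:384,:512][0]-0)<235
    print(n,"desk z",np.nanmedian(Z[:120]))
    for lo,hi in ([(.0165,.03),(.007,.03)] if n=="fix" else [(.013,.03),(.017,.03)]):
        m=rect((Z>lo)&(Z<hi)&rng&(np.mgrid[:384,:512][1]>140)&(np.mgrid[:384,:512][1]<360),W,0)
        zz=np.median(Z[m]); P=W[m][:,:2]
        (c,(w,h),a)=cv2.minAreaRect((P*1000).astype(np.float32)); print(lo,m.sum(),"z",zz.round(4),"rect",np.round(c,1),round(w,1),round(h,1),round(a,1))
    g=z["im"].mean(2)
    if n=="tile": print("ring", onplane(info,z["T"],[(253,169.5),(407/1.5,271/1.5)],.02).round(4), "corners",onplane(info,z["T"],np.array([(350,197),(450,249),(413,314),(316,266)])/1.5,.02).round(4))
    else:
        print("pins",onplane(info,z["T"],np.array([(350,166),(471,250),(369,384),(254,312)])/1.5,.013).round(4))
        print("rim out",(c:=onplane(info,z["T"],np.array([(352,183),(457,257),(366,377),(267,312)])/1.5,.021)).round(4),c.mean(0))
E
python3 d.py
```

```text
fix desk z -0.0010613929284405965
0.0165 3552 z 0.0196 rect [536.1  43.9] 93.6 73.1 25.4
0.007 12919 z 0.0112 rect [536.   44.1] 120.6 100.2 25.3
pins [[ 0.5659  0.1051  0.013 ]
 [ 0.6031  0.0277  0.013 ]
 [ 0.507  -0.0174  0.013 ]
 [ 0.4702  0.0596  0.013 ]]
rim out [[ 0.5626  0.0966  0.021 ]
 [ 0.5937  0.0302  0.021 ]
 [ 0.5099 -0.009   0.021 ]
 [ 0.4802  0.057   0.021 ]] [0.53660476 0.0437285  0.021     ]
tile desk z -0.00113580727534085
0.013 3868 z 0.0187 rect [508.4 291.6] 44.4 64.0 62.6
0.017 3753 z 0.0187 rect [508.5 291.8] 44.2 63.8 62.4
ring [[0.5073 0.2938 0.02  ]
 [0.5228 0.2842 0.02  ]] corners [[0.4914 0.3255 0.02  ]
 [0.5465 0.2967 0.02  ]
 [0.5265 0.2586 0.02  ]
 [0.4717 0.2872 0.02  ]]
```

```bash
cat > e.py <<'E'
from h import *
c=np.array([0.5085,0.2917]); yaw=-27.5; R=Rdown(yaw)
print(ctrl.ik(np.r_[c,.009],R))
ctrl.goto(np.r_[c,.06],R); ctrl.move_l(np.r_[c,.009],R,v=.08); print("F",np.round(ctrl.get_contact_force(),2))
ctrl.clamp(); print("gap",ctrl.get_finger_gap(),"F",np.round(ctrl.get_contact_force(),2))
ctrl.move_l(np.r_[c,.08],R,v=.1); ctrl.dwell(.2)
print("gap",ctrl.get_finger_gap(),"F",np.round(ctrl.get_contact_force(),2),"M",np.round(ctrl.get_wrist_torque(),3))
info,T,im,d=grab("wrist"); save("held.png",im); np.savez("pics/held.npz",im=im,d=d,T=T)
W=cloud(info,T,d); t=ctrl.get_tcp_pos(); L=(W-t)@R
print(ctrl.look_for("wrist","spot")[:2],ctrl.look_for("wrist","tile")[:2],ctrl.get_time())
np.save("pics/heldL.npy",L)
E
python3 e.py
```

```text
[ 2.13850934e+01  2.86262581e+01  9.53257760e+01 -2.54444375e-14
  5.60479659e+01  1.38885093e+02]
F [ 0.06 -0.03 -0.13]
gap 0.042067559377503894 F [-0.69 -0.26  4.18]
gap 0.04210641729418796 F [ 0.41  0.22 -1.43] M [ 0.025 -0.006  0.011]
[{'at': [252.7, 244.4], 'p': 0.83}] [{'at': [248.0, 244.7], 'p': 0.77}] 9.1
```

View pics/held.png

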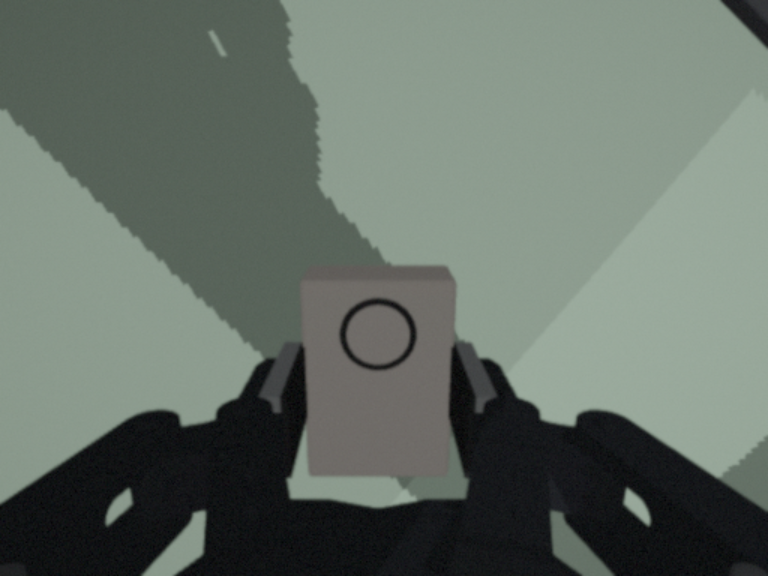

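The tile is held with its ring up, at about (378,334). I check its offset and tilt in the gripper.

Run:
```python
import numpy as np,cv2
L=np.load("pics/heldL.npy"); z=np.load("pics/held.npz"); im=z["im"].astype(float)
for (u0,u1,v0,v1) in [(208,298,195,310)]:
    P=L[v0:v1,u0:u1].reshape(-1,3); 
    A=np.c_[P[:,:2],np.ones(len(P))]; co=np.linalg.lstsq(A,P[:,2],rcond=None)[0]; print("plane dz/dx,dz/dy,z0",co.round(4))
m=(L[:,:,2]<-.004)&(L[:,:,2]>-.02)&(abs(L[:,:,1])<.0215)&(abs(L[:,:,0])<.06)
k=cv2.morphologyEx(m.astype(np.uint8),cv2.MORPH_OPEN,np.ones((5,5)));P=L[k>0]
print("x range",np.percentile(P[:,0],[.2,99.8]),"y",np.percentile(P[:,1],[1,99]))
for v in [225,235,245,250,255]: print(v,[ (u,L[v,u].round(4).tolist()) for u in (186,190,194,315,320,326)])
print("ring", L[222,252].round(4))
```

```text
** On entry to DLASCL parameter number  4 had an illegal value
 ** On entry to DLASCL parameter number  4 had an illegal valueTraceback (most recent call last):
  File "<stdin>", line 5, in <module>
    x, resids, rank, s = _umath_linalg.lstsq(a, b, rcond,
                         ~~~~~~~~~~~~~~~~~~~^^^^^^^^^^^^^
                                             signature=signature)
                                             ^^^^^^^^^^^^^^^^^^^^
    raise LinAlgError("SVD did not converge in Linear Least Squares")
numpy.linalg.LinAlgError: SVD did not converge in Linear Least Squares
```

Run:
```python
import numpy as np,cv2
L=np.load("pics/heldL.npy"); z=np.load("pics/held.npz"); print("valid frac rows",[(v,round(float((z["d"][v,200:310]>0).mean()),2)) for v in range(180,330,10)])
P=L[195:312,208:297].reshape(-1,3);P=P[np.isfinite(P[:,0])]
if len(P)>50:
    A=np.c_[P[:,:2],np.ones(len(P))]; print("plane",np.linalg.lstsq(A,P[:,2],rcond=None)[0].round(4),len(P))
from h import *
info=ctrl.camera_info("wrist"); Tc=np.array(info["T_tool_cam"])
uv=np.array([(302,282),(456,282),(447,475),(310,475),(378,334)])/1.5
for h in (-.0115,-.010):print(h,onplane(info,Tc,uv,h).round(4))
v,u=225,190
for v in [230,240,250,260]: print(v,[ (u,L[v,u].round(4).tolist()) for u in (180,186,190,194,315,320)])
```

```text
valid frac rows [(180, 1.0), (190, 1.0), (200, 1.0), (210, 1.0), (220, 1.0), (230, 0.99), (240, 1.0), (250, 0.99), (260, 1.0), (270, 1.0), (280, 1.0), (290, 1.0), (300, 1.0), (310, 1.0), (320, 0.99)]
plane [-0.0018 -0.0024 -0.0087] 10376
-0.0115 [[ 0.0322 -0.021  -0.0115]
 [ 0.0322  0.0208 -0.0115]
 [-0.029   0.0207 -0.0115]
 [-0.029  -0.0211 -0.0115]
 [ 0.0171 -0.0003 -0.0115]]
-0.01 [[ 0.0318 -0.0212 -0.01  ]
 [ 0.0317  0.021  -0.01  ]
 [-0.0301  0.021  -0.01  ]
 [-0.0301 -0.0214 -0.01  ]
 [ 0.0165 -0.0003 -0.01  ]]
230 [(180, [-0.0246, -0.052, 0.0804]), (186, [-0.0247, -0.0477, 0.0806]), (190, [0.0119, -0.0273, -0.007]), (194, [0.0119, -0.0256, -0.007]), (315, [0.0124, 0.0269, -0.0084]), (320, [-0.0243, 0.0487, 0.0796])]
240 [(180, [0.0083, -0.0314, -0.0095]), (186, [0.0124, -0.0268, -0.0187]), (190, [0.0119, -0.0254, -0.0175]), (194, [0.0127, -0.0234, -0.0194]), (315, [0.012, 0.0252, -0.0177]), (320, [0.0123, 0.0271, -0.0185])]
250 [(180, [0.0123, -0.0274, -0.0275]), (186, [0.0122, -0.0252, -0.0272]), (190, [0.0124, -0.0236, -0.0277]), (194, [0.0123, -0.0221, -0.0274]), (315, [0.0121, 0.0235, -0.027]), (320, [0.0124, 0.0252, -0.0278])]
260 [(180, [0.0119, -0.026, -0.0346]), (186, [0.0124, -0.0236, -0.0356]), (190, [0.0115, -0.0225, -0.0338]), (194, [0.01, -0.0217, -0.031]), (315, [0.0115, 0.0222, -0.034]), (320, [0.0124, 0.0237, -0.0357])]
```

```bash
cat > f.py <<'E'
from h import *
yaw=25.4; R=Rdown(yaw); c=np.array([0.5363,0.0439])-.001*R[:2,0]
ctrl.goto(np.r_[c,.08],R); ctrl.move_l(np.r_[c,.036],R,v=.08); ctrl.dwell(.15)
F0=np.array(ctrl.get_contact_force()); print("F0",F0.round(2))
for z in np.arange(.034,.0205,-.001):
    ctrl.move_l(np.r_[c,z],R,v=.03)
    F=np.array(ctrl.get_contact_force())-F0
    print(round(z,4),F.round(2),np.round(ctrl.get_tcp_pos()[2],4))
    if F[2]>6 or abs(F[:2]).max()>8: break
print(ctrl.get_time())
E
python3 f.py
```

```text
F0 [-0.13 -0.32 -0.71]
0.034 [-0.81  0.22 -0.16] 0.0341
0.033 [ 0.57  0.35 -0.46] 0.033
0.032 [-0.53  0.07 -0.85] 0.0319
0.031 [-1.02  0.13 -0.83] 0.0309
0.03 [ 0.12  0.13 -0.06] 0.0299
0.029 [-0.14  0.26 -0.9 ] 0.0289
0.028 [ 0.58  0.12 -0.94] 0.0279
0.027 [ 0.33  0.35 -1.07] 0.0269
0.026 [-1.05  0.34 -1.01] 0.0259
0.025 [ 1.43  0.19 -0.34] 0.0249
0.024 [ 0.38  0.95 -0.37] 0.0239
0.023 [ 0.76 -0.02 -1.18] 0.0229
0.022 [0.64 0.74 0.35] 0.0221
0.021 [-2.26  0.84  6.11] 0.022
14.6917
```

```bash
cat > g.py <<'E'
from h import *
R=Rdown(25.4); p=np.array(ctrl.get_tcp_pos()); p[2]=.0225
ctrl.move_l(p,R,v=.03); ctrl.open_gripper(); print("F",np.round(ctrl.get_contact_force(),2))
ctrl.move_l(p+[0,0,.06],R,v=.15)
q,R=lookpose((.536,.044),.15,60); ctrl.goto(q,R); ctrl.dwell(.2)
info,T,im,d=grab("wrist"); save("placed.png",im); np.savez("pics/placed.npz",im=im,d=d,T=T)
W=cloud(info,T,d)
s=ctrl.look_for("wrist","spot"); print(s)
if s: print("spot",onplane(info,T,[s[0]["at"]],.032).round(4))
Z=W[:,:,2]; V,U=np.mgrid[:384,:512]
m=((Z>.026)&(Z<.045)&(V<235)&(U>140)&(U<360)).astype(np.uint8); m=cv2.morphologyEx(m,cv2.MORPH_OPEN,np.ones((3,3)))
P=W[m>0]; print("tile",cv2.minAreaRect((P[:,:2]*1000).astype(np.float32)),"z",np.median(P[:,2]))
A=np.c_[P[:,:2]-P[:,:2].mean(0),np.ones(len(P))]; print("plane slope",np.linalg.lstsq(A,P[:,2],rcond=None)[0].round(4))
m=((Z>.0165)&(Z<.045)&(V<240)&(U>140)&(U<360)).astype(np.uint8); m=cv2.morphologyEx(m,cv2.MORPH_OPEN,np.ones((3,3)))
print("rim",cv2.minAreaRect((W[m>0][:,:2]*1000).astype(np.float32)))
# ring: dark pixels on tile
print(ctrl.get_time())
E
python3 g.py
```

```text
F [0.04 0.02 0.67]
[{'at': [254.4, 187.9], 'p': 0.94}, {'at': [238.5, 162.5], 'p': 0.74}]
spot [[0.5386 0.0454 0.032 ]]
tile ((535.8665771484375, 43.4421501159668), (64.21442413330078, 44.29948425292969), 25.541297912597656) z 0.030707186808713705
plane slope [ 0.0023 -0.0023  0.0307]
rim ((536.1536865234375, 43.917381286621094), (93.3991928100586, 73.3494644165039), 25.381080627441406)
16.9167
```

View pics/placed.png

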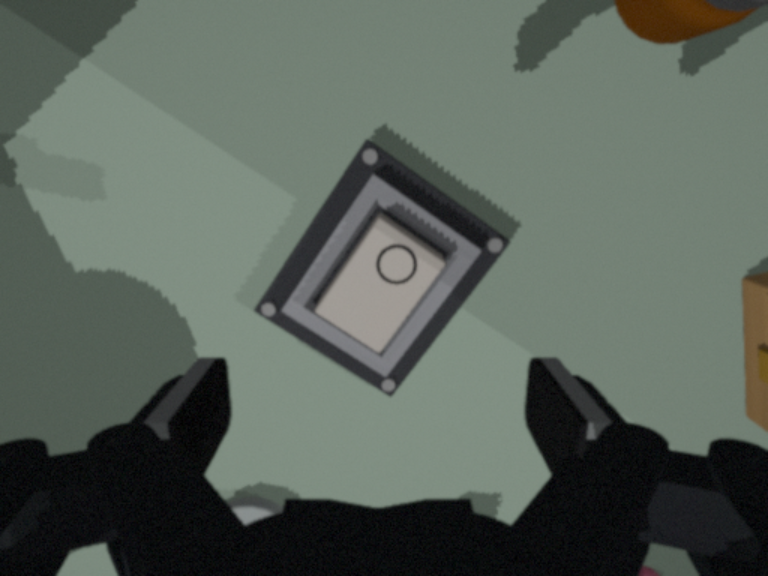

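The tile is seated: its centre is within 0.5 mm of the rim's and its angle within 0.2°. It lies level with its top at the right height, and the ring is at (397,264). Next is the probe.

```bash
cat > i.py <<'E'
from h import *
Tc=np.array(ctrl.camera_info("wrist")["T_tool_cam"]); R=Rdown(60); xy=np.array([.513,-.277])
o=R@Tc[:3,3]; a=R@Tc[:3,2]; z=.27; t=(.17-(z+o[2]))/a[2]
q=np.r_[xy-o[:2]-a[:2]*t,z]; ctrl.goto(q,R); ctrl.dwell(.2)
info,T,im,d=grab("wrist"); save("probe1.png",im); np.savez("pics/probe1.npz",im=im,d=d,T=T)
print([ (r["p"],r["at"]) for r in ctrl.look_for("wrist","probe")])
W=cloud(info,T,d);Z=W[:,:,2];V,U=np.mgrid[:384,:512]
m=((Z>.160)&(Z<.18)&(V<240)).astype(np.uint8); m=cv2.morphologyEx(m,cv2.MORPH_OPEN,np.ones((3,3)))
P=W[m>0]; print("top",cv2.minAreaRect((P[:,:2]*1000).astype(np.float32)),"z",np.median(P[:,2]),len(P))
m=((Z>.078)&(Z<.088)&(V<240)).astype(np.uint8); m=cv2.morphologyEx(m,cv2.MORPH_OPEN,np.ones((3,3)))
P=W[m>0]; print("plate",cv2.minAreaRect((P[:,:2]*1000).astype(np.float32)),"z",np.median(P[:,2]),len(P))
print(ctrl.get_time())
E
python3 i.py
```

```text
[(0.85, [403.0, 225.6]), (0.8, [269.0, 183.5]), (0.7, [324.4, 128.0])]
top ((522.9354248046875, -287.59405517578125), (26.119274139404297, 26.276933670043945), 88.64076232910156) z 0.16865001904125188 1184
plate ((522.6544799804688, -287.8925476074219), (76.42782592773438, 56.155128479003906), 83.16313934326172) z 0.08365442751856716 2422
18.5333
```

View pics/probe1.png

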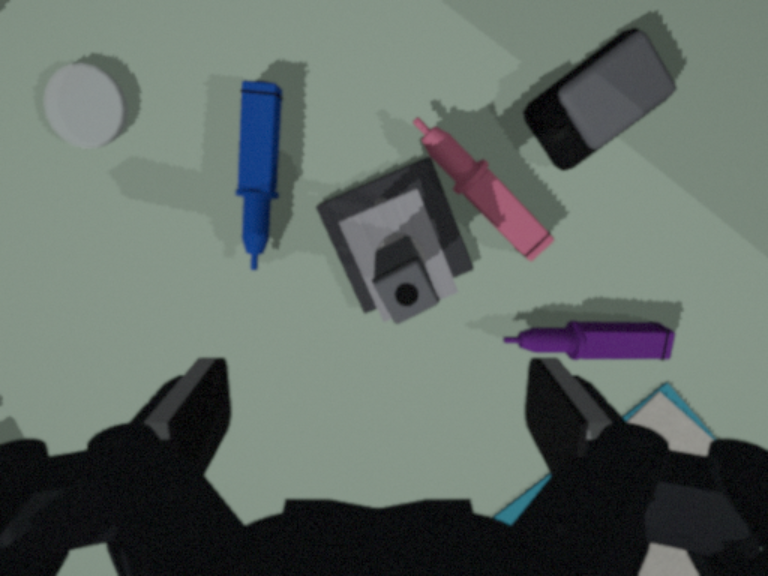

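The look-alikes, which stood upright in the first pictures, have toppled and lie flat. Blue is at (260,170), pink at (485,190) and purple at (590,340). They are clear of the grey probe, whose top is at (406,294). I refine the yaw of the grip.

Run:
```python
from h import *
z=np.load("pics/probe1.npz"); im=z["im"]; info=ctrl.camera_info("wrist")
c=im[150:235,225:325,::-1]; cv2.imwrite("pics/crop.png",cv2.resize(c,None,fx=7,fy=7,interpolation=cv2.INTER_CUBIC))
W=cloud(info,z["T"],z["d"]); Z=W[:,:,2]
m=((Z>.165)&(Z<.175)); P=W[m][:,:2]; c=P.mean(0)
# fit: minimise area over yaw using percentiles
for a in range(-14,15,2):
    t=np.radians(a); Q=(P-c)@np.array([[np.cos(t),-np.sin(t)],[np.sin(t),np.cos(t)]])
    e=np.percentile(Q,97,axis=0)-np.percentile(Q,3,axis=0); print(a,(e*1000).round(2),round(e.sum()*1000,2))
for nm in ["pics/top0.npz","pics/scene0.npz"]:
    pass
```

```text
-14 [25.03 24.9 ] 49.93
-12 [24.77 24.72] 49.49
-10 [24.46 24.51] 48.97
-8 [24.43 24.26] 48.69
-6 [24.27 24.16] 48.43
-4 [24.3  24.12] 48.43
-2 [24.25 24.16] 48.41
0 [24.21 24.17] 48.38
2 [24.19 24.18] 48.37
4 [24.2  24.28] 48.47
6 [24.26 24.48] 48.74
8 [24.5  24.73] 49.23
10 [24.82 24.96] 49.79
12 [25.09 25.16] 50.25
14 [25.53 25.5 ] 51.03
```

View pics/crop.png

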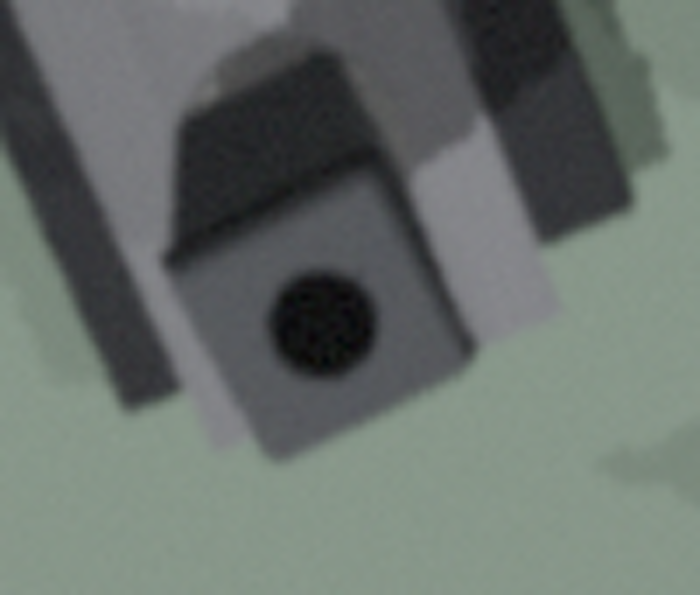

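```bash
cat > j.py <<'E'
from h import *
R=Rdown(89); c=np.array([.5229,-.2877])
ctrl.goto(np.r_[c,.20],R); ctrl.move_l(np.r_[c,.110],R,v=.1); print("F",np.round(ctrl.get_contact_force(),2))
ctrl.clamp(); ctrl.dwell(.2)
print("gap",ctrl.get_finger_gap(),"F",np.round(ctrl.get_contact_force(),2),"M",np.round(ctrl.get_wrist_torque(),2),ctrl.get_tcp_pos())
ctrl.move_l(np.r_[c,.130],R,v=.05); print("F",np.round(ctrl.get_contact_force(),2))
ctrl.move_l(np.r_[c,.205],R,v=.1); ctrl.dwell(.2)
print("gap",ctrl.get_finger_gap(),"F",np.round(ctrl.get_contact_force(),2),"M",np.round(ctrl.get_wrist_torque(),2))
for n in ["wrist","scene"]:
    info,T,im,d=grab(n); save("lift_"+n+".png",im); np.savez("pics/lift_"+n+".npz",im=im,d=d,T=T)
print(ctrl.get_time())
E
python3 j.py; python3 - <<'E'
E
```

```text
F [ 0.67 -0.78  0.61]
gap 0.025416777958248597 F [-1.76 -1.16  2.55] M [0.04 0.2  0.01] [ 0.52293604 -0.28780801  0.11031176]
F [-0.44  0.09 -1.98]
gap 0.025767518237103944 F [-0.96  0.36 -1.9 ] M [ 0.03 -0.05 -0.  ]
22.675
```

View pics/lift_wrist.png

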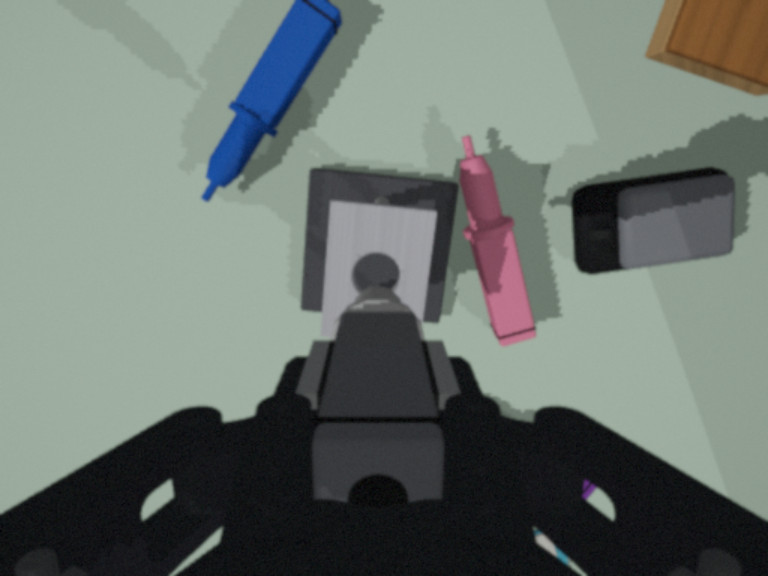

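View pics/lift_scene.png

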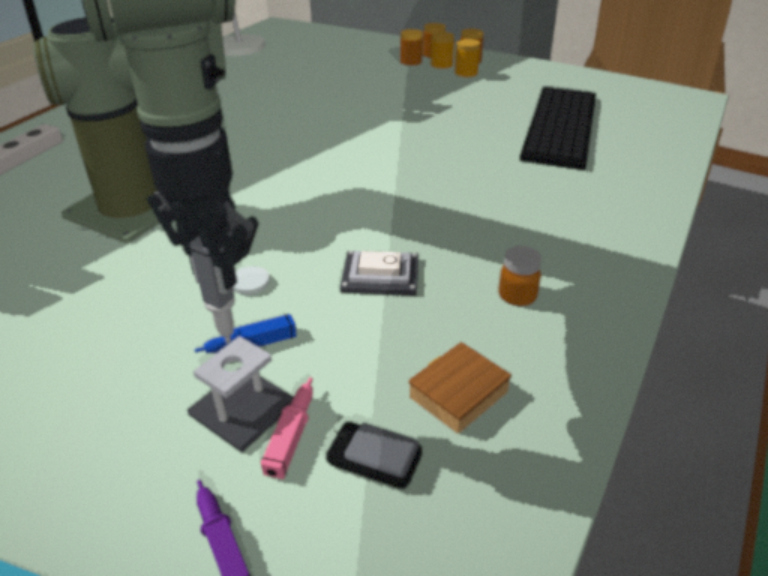

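The probe is out of its stand. The empty hole shows at (232,362) in the scene picture, and the tip hangs at about (228,340). I check how upright it is in the gripper from the depth of its front face.

Run:
```python
from h import *
z=np.load("pics/lift_wrist.npz"); info=ctrl.camera_info("wrist"); Tc=np.array(info["T_tool_cam"])
L=cloud(info,Tc,z["d"])
def sub(u0,u1,v0,v1):
    P=L[v0:v1,u0:u1].reshape(-1,3); return P[np.isfinite(P[:,0])]
P=sub(228,276,212,272); A=np.c_[P[:,1:],np.ones(len(P))]; co=np.linalg.lstsq(A,P[:,0],rcond=None)[0]; r=P[:,0]-A@co
print("front face x = a*y+b*z+c",co.round(4),"rms",r.std(),"z range",P[:,2].min(),P[:,2].max(),len(P))
P=sub(215,288,285,312); A=np.c_[P[:,:2],np.ones(len(P))]; co=np.linalg.lstsq(A,P[:,2],rcond=None)[0]
print("top face z=",co.round(4),(P[:,2]-A@co).std(),P[:,0].min(),P[:,0].max())
for v in range(175,215,4): print(v,L[v,251].round(4), L[v,240].round(4),L[v,262].round(4))
```

```text
front face x = a*y+b*z+c [-0.0007  0.0028  0.0125] rms 0.0002619256311073966 z range -0.04636498250552451 0.012889348137611611 2866
top face z= [ 5.355e-01 -5.000e-04 -6.290e-02] 0.0013131388503269362 0.0060612215743091336 0.01326326598958845
175 [-0.0109  0.0006  0.1937] [-0.0106 -0.0108  0.1927] [-0.0108  0.012   0.1936]
179 [-0.015   0.0006  0.1933] [-0.0149 -0.0108  0.1928] [-0.0148  0.012   0.1922]
183 [-0.0195  0.0006  0.1941] [-0.0194 -0.0109  0.1937] [-0.0192  0.012   0.193 ]
187 [-0.0236  0.0006  0.1931] [-0.0236 -0.0109  0.1932] [-0.0236  0.0121  0.1933]
191 [0.0108 0.0008 0.056 ] [-0.01   -0.0086  0.1296] [-0.0091  0.0099  0.1264]
195 [0.0106 0.0008 0.048 ] [ 0.0073 -0.0061  0.059 ] [0.0082 0.0076 0.0558]
199 [0.0159 0.0009 0.0226] [ 0.0151 -0.0049  0.0253] [0.0152 0.0067 0.025 ]
203 [0.0139 0.0009 0.0219] [ 0.014  -0.0048  0.0217] [0.0141 0.0066 0.0215]
207 [0.0126 0.0009 0.0195] [ 0.013  -0.0047  0.0182] [0.0129 0.0065 0.0186]
211 [0.0125 0.0009 0.0134] [ 0.0123 -0.0046  0.0141] [0.0125 0.0063 0.0135]
```

```bash
cat > k.py <<'E'
from h import *
z=np.load("pics/placed.npz"); info=ctrl.camera_info("wrist")
s=onplane(info,z["T"],[(397/1.5,264/1.5)],.032)[0]; print("ring px",s.round(4))
s=(s[:2]+[.5503,.0503])/2; R=Rdown(89); s=s+.0005*R[:2,0]; print(s)
ctrl.goto(np.r_[s,.20],R); ctrl.move_l(np.r_[s,.125],R,v=.08); ctrl.dwell(.4)
def F(n=12):
    a=[]
    for _ in range(n): a.append(ctrl.get_contact_force()); ctrl.dwell(.02)
    return np.mean(a,0),np.std(a,0)
F0,sd=F(); print("F0",F0.round(2),sd.round(2))
for zz in [.118,.116,.115,.114,.113,.112]:
    ctrl.move_l(np.r_[s,zz],R,v=.03); f,_=F(8); print(zz,(f-F0).round(2),np.round(ctrl.get_tcp_pos(),4))
info,T,im,d=grab("wrist"); save("touch_w.png",im); np.savez("pics/touch.npz",im=im,d=d,T=T)
print(ctrl.get_time())
E
python3 k.py
```

```text
ring px [0.5506 0.0499 0.032 ]
[0.55046141 0.05057512]
F0 [ 0.1   0.04 -1.79] [0.46 0.35 0.51]
0.118 [-0.18 -0.15 -0.06] [0.5505 0.0506 0.118 ]
0.116 [0.17 0.   0.86] [0.5507 0.0506 0.1163]
0.115 [ 0.14 -0.19  1.38] [0.5507 0.0506 0.1152]
0.114 [ 0.73 -0.28  1.72] [0.5507 0.0506 0.1141]
0.113 [1.16 0.14 2.17] [0.5506 0.0505 0.1131]
0.112 [ 1.3  -0.18  2.67] [0.5506 0.0506 0.1121]
28.1333
```

View pics/touch_w.png

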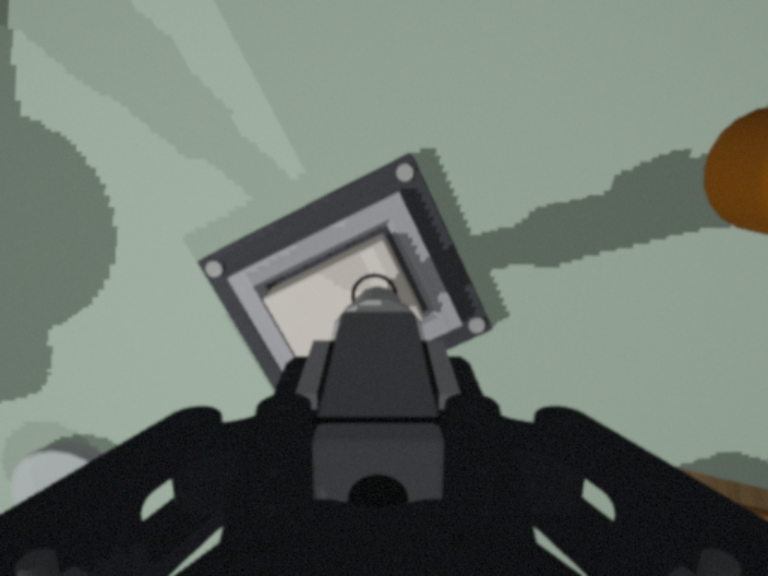

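The ring's far edge shows at (374,280), with the probe's nose centred just below it. Force against height matches the spring (0.86 N at first contact, then about 0.4 N/mm). I press on to half travel and check from outside.

```bash
cat > l.py <<'E'
from h import *
R=Rdown(89); s=[.55046,.05058]; ctrl.move_l(np.r_[s,.1104],R,v=.02); ctrl.dwell(.4)
a=[]
for _ in range(25): a.append(ctrl.get_contact_force()); ctrl.dwell(.02)
print("dF",(np.mean(a,0)-[.1,.04,-1.79]).round(2),np.round(ctrl.get_tcp_pos(),4),"gap",ctrl.get_finger_gap())
for n in ["wrist","scene","top"]:
    info,T,im,d=grab(n); save("fin_"+n+".png",im); np.savez(f"pics/fin_{n}.npz",im=im,d=d,T=T)
    if n=="scene": i2,T2,im2,d2=info,T,im,d
im=cv2.resize(im2[120:220,200:310,::-1],None,fx=6,fy=6,interpolation=cv2.INTER_CUBIC); cv2.imwrite("pics/fin_crop.png",im)
info=ctrl.camera_info("wrist");Tc=np.array(info["T_tool_cam"]);z=np.load("pics/fin_wrist.npz");L=cloud(info,Tc,z["d"])
P=L[212:272,228:276].reshape(-1,3);P=P[np.isfinite(P[:,0])];A=np.c_[P[:,1:],np.ones(len(P))];print("tilt",np.linalg.lstsq(A,P[:,0],rcond=None)[0].round(4))
print("ring far edge",onplane(info,z["T"],[(374/1.5,276/1.5)],.032).round(4))
print(ctrl.get_time())
E
python3 l.py
```

```text
dF [ 1.44 -0.13  3.15] [0.5506 0.0506 0.1104] gap 0.025050847146097555
tilt [-0.002   0.0024  0.0125]
ring far edge [[0.5504 0.06   0.032 ]]
29.35
```

View pics/fin_crop.png

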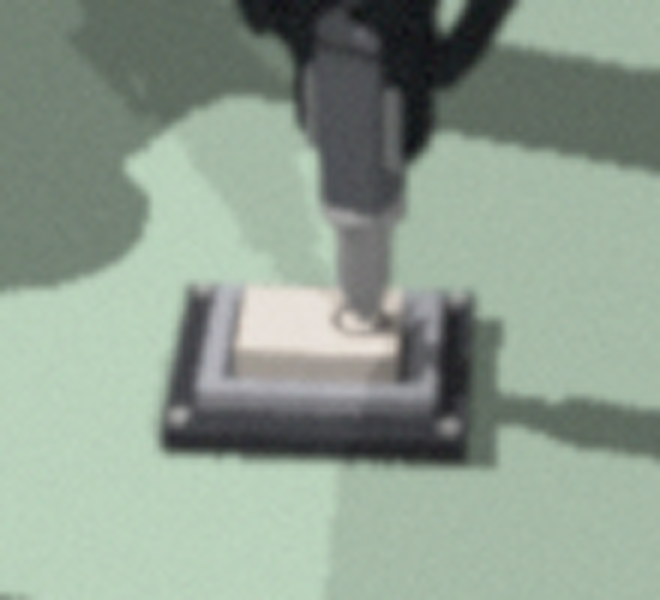

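View pics/fin_scene.png

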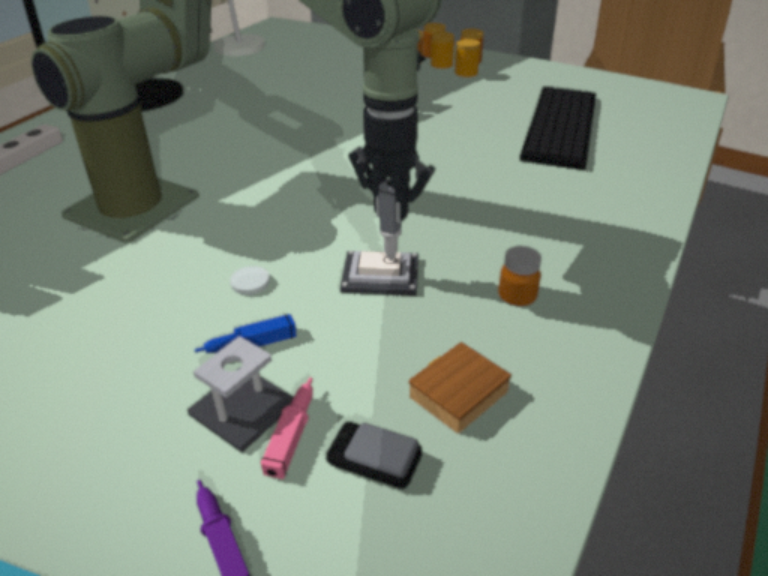

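View pics/fin_wrist.png

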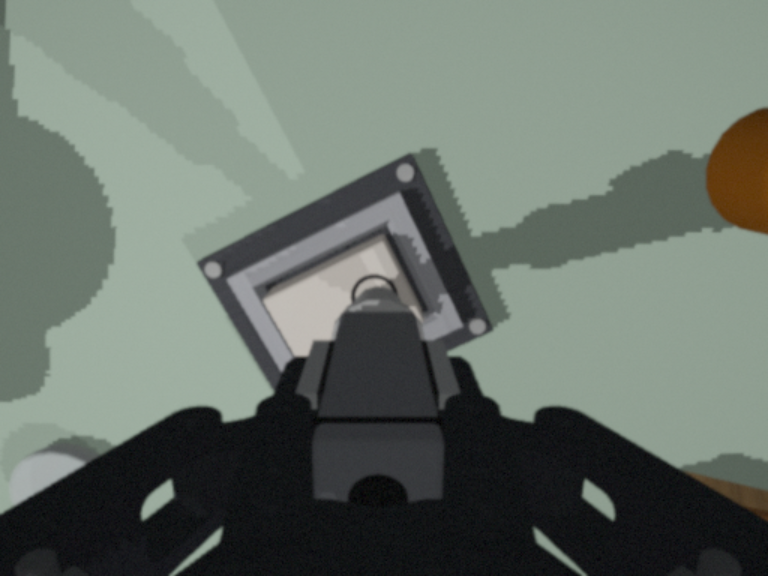

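The final pictures show the nose ending at the ring's centre, about (360,318) in the crop. The tile is still seated, and the jar, box, mouse and dish have not moved. The push is 3.15 N.

```bash
python3 -c "
from cell import ctrl
print(ctrl.hand_in(),ctrl.get_time())"
```

```text
the job is handed in; nothing more can be done
the job is handed in; nothing more can be done
```

I set the tile down in the fixture's pocket, ring up, and let go of it. I then took the grey probe from its stand and pressed its tip onto the ring. I handed the job in still holding it there, at about 29 s on the robot's clock.

- **Tile:** its centre is within about 0.6 mm of the rim's centre and its angle within 0.2°. It lies level, with its top at the expected height.
- **Probe:** about 0.1° off upright front to back in the gripper; I did not measure sideways lean, but the jaws hold the grip by its flats. The push is 3.15 N against 3.2 N at half travel. Force readings are noisy, about 0.5 N each, so this is an average. A sideways force of about 1.4 N built up along x while pressing, which I left.
- **Tip in ring:** by the calibration the tip is within about 1 mm of the ring's centre, and the scene picture shows it inside the ring. The tip partly hides the ring in the wrist view.
- **Bystanders:** the jar, slide box, mouse and dish look unmoved in the final picture.
- **Toppled look-alikes:** the blue, pink and purple ones stood upright in the first pictures and had fallen over by the time I reached the stand. The arm had not been near them by then, and they are still on the work surface.

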